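# Dock the listening receiver and roll its volume wheel to off

### The job

Put the pocket listening receiver that stands on the case back on charge: lower it into the free bay of the two-bay charging dock, facing the same way as the one already in it, and let go of it. Then, with the dock holding it, roll the volume wheel in its top edge with a fingertip towards the earphone socket until it comes up against its off stop. Press the wheel only lightly (it and the sprung charging contacts are delicate), leave the receiver seated and do not disturb the docked neighbour.

Things in the scene. Friction and masses are not known exactly. Their poses are not given: they have to be found in the camera images.
- receiver: The loose pocket receiver: an upright grey plastic box 24 mm thick (its x), 64 mm wide (its y) and 96 mm tall (z), 0.15 kg, standing on its foot. Origin at the centre of the underside, z up, its dark front panel with a small window facing its -x. Take it from above across the 24 mm thickness, near the top.
- wheel_crown (a point): Mean top of the volume wheel's rim, on the receiver, 99.5 mm above its underside, 12 mm to -y of the middle. The wheel: an old ribbed rubber disc, radius 16 mm, 9 mm thick, axis along the receiver's x, sunk in a slot, 3.5 mm proud; it runs out of true, so the rim's height changes by up to 1.2 mm either way. Stroke it along the receiver's y, several times, pressing 5 to 9 N, never over 15.
- socket (a point): Centre of the steel earphone socket (10 mm ring) in the top edge of the receiver, 21 mm to +y of the middle, 96 mm above the underside.
- volume_wheel (a joint): Angle of the volume wheel, 0 at the off stop, up to 4.4 rad at loudest. It falls as the wheel's crown is stroked towards the socket (the receiver's +y) and stays where it is left. It starts between 2.2 and 3.4. Its friction takes about 2.8 N along the rim; at the stop the finger drags and the force climbs.
- dock: Fixed grey plastic two-bay charging dock, 184 mm along its y, 72 mm deep (plus a low fascia to -x), 46 mm high, origin at the centre of the underside, front to -x. The bays are at y = +45 mm (free) and y = -45 mm (taken), 27 mm by 67 mm inside with 3 mm chamfered mouths. A receiver faces the dock's -x, its axes parallel to the dock's.
- bay (a point): In the free bay, where the middle of the receiver's underside comes to rest: on sprung charging contacts 12.8 mm above the dock's underside, 33 mm below the mouth. The contacts give about 1 mm for every 8 N and bottom after 2 mm, so a seated receiver yields a little when its top is pressed; it also has 1.5 mm of play each side and rocks slightly under the stroke.
- bay_mouth (a point): Centre of the free bay's mouth, at the dock's top, 46 mm above its underside.
- docked_receiver: An identical receiver already in the other bay. Leave it alone. Origin at the centre of its underside.
Not all that is in view belongs to the job. What is shaped like the receiver but turquoise is not meant.

How it is judged:
By the outcome, as a careful person would: the job done as asked, in the order asked, and still so for the second after the job is handed in, with the robot touching nothing.
It also fails if it takes over 72 s, if anything falls off the work surface, if the arm or the gripper's body presses on something with over 40 N, if the wrist force passes 120 N, or if a joint passes its speed limit or range.

### The arm

A 6-joint arm with a two-finger parallel gripper is mounted at the origin on a cart in front of the work surface, level with it; the furniture and walls round the work are solid. World frame = base frame: x ahead of the robot, y to its left, z up, the work surface at z = 0. Lengths are in m, angles in rad, forces in N, time in s.
With the tool pointing down it reaches from about 0.375 to 0.75 m from the base axis. Payload 9 kg.
Tool frame: the origin (TCP) lies midway between the tips of the shut fingers; the grasp point (between the pads) lies 19 mm behind it; z points along the fingers, y is the line along which they close (so a half turn about z gives the same grasp; the last joint's range is limited). The gripper opens to 85 mm and grips with 20 to 120 N. Pads are 22 mm wide; open, the fingers measure 114 mm over their backs; the gripper's body (76 mm by 85 mm) begins 54 mm behind the grasp point. The pads swing forward as they close: fully open they stand 13 mm farther back than shut.
Start: joints at [-1.387, 0.104, 0.097, 1.564, 0, 1.353], TCP at [0.235, -0.552, 0.231] pointing down, gripper open.
Joint ranges: [-2.99, 2.99], [-0.84, 1.86], [-1.1, 1.16], [-1.84, 2.11], [-1.51, 1.56], [-3.14, 3.14]. Speed limits (rad/s): [2.22, 2.22, 2.57, 3.14, 3.14, 3.14].

### API

Orientations are given as a 3x3 rotation matrix whose columns are the frame's x, y, z axes.
In Python, from bench import env gives the robot as it stands.
- The arm moves only by the tool move_arm, never from a script. Its argument "steps" is a list of rows, each a list of 5 numbers: the shift along the tool's x, y, z normalised to -1 to 1, where 1 is 100 mm, then the turn about the tool's z normalised to -1 to 1, where 1 is 90 degrees, then the opening, from 0 (shut) to 1 (fully open). In form: [[tx, ty, tz, roll, grip], ...]. A call has 1 to 8 rows; each row shifts and turns the commanded pose from where the row before left it, along the tool's axes as they then stand; what a row does not reach is not made up. A row lasts 1/12 s, in which the tool goes at most 41.7 mm and 7.16 degrees, less where a joint would pass 70% of its speed; a pose out of reach is approached as far as the arm can. A call with a number of a shift or a turn outside -1 to 1 is refused whole. A call with a gripper value outside its range is refused whole. The fingers move at their own pace and stop on an object; the grip force is fixed at half the most. Time passes only in rows, so rows that do not move let the fingers close. It gives the time, the measured TCP pose, the force, the opening and the grip force at its end, in the units of the state.
- env.get_state(): the state, without advancing time (a new reading comes with each control period).
- env.camera(name): name is "side" or "top"; returns the picture (400x640x3 uint8, red, green, blue); there is no depth.
- env.camera_model(name): a dict with "K" (3x3 intrinsics, pixels), "distortion" ([k1, k2, p1, p2, k3] as OpenCV has them; the pictures are not rectified), "extrinsics" (4x4, takes a point from camera to world coordinates). Camera axes: x right, y down, z forward; pixel columns grow to the right and rows downward; lengths in m; the calibration is good to about 2 mm. A picture is of the moment at which its call begins. camera_model takes no time and is no camera call.
- env.hand_in(): hands the job in; it is judged then, once.
Trained networks look in the newest picture that a camera, given by its name, has taken for a name from the list of things; names that differ only in an ending like _2 or _b are one class to them, and where a whole thing is asked for, a point or a joint stands for the part that bears it (a point fixed in the world has none). Each returns a list of dicts, best first, with "p" (0 to 1); they miss things now and then, are a little off and sometimes report something else, mostly with a low value. They report only what shows in the picture. A call takes as long as a camera call. They do not tell look-alikes from the thing itself.
- env.regions_of(camera, label): "pixels" (400x640 bool, what is visible of it) and "bbox" ([left, top, right, bottom] in pixels, round what is visible of it).
- env.spot_point(camera, label): "position" ([row, column] in pixels: a listed point, or the origin of a listed thing).
The state is a dict: "time_s": time; "joint_pos": joint angles; "joint_velocities": joint speeds; "joint_efforts": joint torques, N m; "tcp_pos": TCP position; "tool_rot": TCP orientation; "force": force on the tool from outside, world axes, zero at the start; "torque": the same for the moment, N m; "opening": finger opening in m; "gripper_force": force on a finger pad.
Only numpy, scipy, OpenCV 4.12 (cv2) and the standard library are available. Lean on these libraries where they do the work, as an engineer would, in place of code of your own. Each camera call takes 0.05 s, during which the arm holds its last target. There are 200 camera calls.

## Working session

There is one attempt and no reset: what is moved stays moved. The work goes in short steps, Python scripts to look and compute and a tool call to move; the robot and the scene stay as the last step left them, time stands still between calls to the robot, and variables do not carry over. Pictures are saved under pics/ and viewed, at most 10 in all, crops included, and the job is handed in when it is done.

Besides the shell and the picture viewer there is one more tool, called after "Emit:" as name(argument=value, ...) on one line, values as JSON. move_arm: Moves the arm, as the interface text tells. Scaled input: -1 to 1 covers 100 mm each way for a shift and 90 degrees each way for a turn. Its arguments: {"type":"object","properties":{"steps":{"type":"array","items":{"type":"array","items":{"type":"number"}}}},"required":["steps"]}

```bash
mkdir -p pics; ls; cat > h.py <<'E'
import numpy as np, cv2
from bench import env
def save(img,n): cv2.imwrite(f'pics/{n}.png',img[:,:,::-1])
def ray(cam,rc):
    m=env.camera_model(cam); K=np.array(m['K']);d=np.array(m['distortion']);T=np.array(m['extrinsics'])
    u=cv2.undistortPoints(np.array([[[rc[1],rc[0]]]],float),K,d)[0,0]
    return T[:3,3],T[:3,:3]@np.array([u[0],u[1],1.])
def atz(cam,rc,z):
    o,d=ray(cam,rc); return o+d*(z-o[2])/d[2]
def proj(cam,P):
    m=env.camera_model(cam); K=np.array(m['K']);d=np.array(m['distortion']);T=np.linalg.inv(np.array(m['extrinsics']))
    r,_=cv2.Rodrigues(T[:3,:3]); p,_=cv2.projectPoints(np.array(P,float).reshape(-1,1,3),r,T[:3,3],K,d)
    return p[:,0,::-1]
E
python3 - <<'E'
from h import *
np.set_printoptions(precision=4,suppress=True)
a=env.camera('side');b=env.camera('top');save(a,'s0');save(b,'t0')
for c in('side','top'):
    print(c,np.array(env.camera_model(c)['extrinsics']))
    for l in('receiver','dock'):
        for r in env.regions_of(c,l): print(l,r['p'],r['bbox'],r['pixels'].sum())
    for l in('receiver','docked_receiver','wheel_crown','socket','bay','bay_mouth','dock'):
        for r in env.spot_point(c,l): print(l,r['p'],r['position'])
s=env.get_state();print(s)
E
```

```text
pics
side [[-0.9616 -0.2216  0.1619  0.3588]
 [-0.2744  0.7777 -0.5655  0.573 ]
 [-0.0006 -0.5883 -0.8087  0.8275]
 [ 0.      0.      0.      1.    ]]
receiver 0.88 [279.3, 231.5, 305.7, 285.5] 973
receiver 0.78 [320.8, 274.5, 336.5, 331.7] 807
dock 0.89 [302.0, 120.6, 383.6, 197.9] 3027
receiver 0.85 [314.7, 328.8]
receiver 0.71 [255.2, 288.2]
receiver 0.64 [272.9, 291.8]
docked_receiver 0.68 [143.0, 348.8]
wheel_crown 0.72 [235.1, 292.5]
wheel_crown 0.69 [293.7, 325.4]
socket 0.97 [278.0, 329.3]
socket 0.84 [252.7, 287.1]
bay 0.78 [168.3, 327.4]
bay_mouth 0.98 [158.8, 330.7]
dock 0.89 [158.3, 339.9]
top [[-0.0052 -0.9925  0.122   0.4191]
 [-1.      0.005  -0.0014  0.0463]
 [ 0.0008 -0.122  -0.9925  0.9435]
 [ 0.      0.      0.      1.    ]]
receiver 0.74 [233.4, 185.7, 274.7, 208.4] 606
receiver 0.67 [197.5, 231.4, 241.9, 249.9] 575
dock 0.69 [349.2, 181.1, 441.1, 238.2] 3448
receiver 0.58 [243.8, 227.1]
docked_receiver 0.96 [208.6, 416.8]
wheel_crown 0.71 [195.5, 257.4]
wheel_crown 0.36 [196.1, 378.5]
socket 0.95 [196.9, 239.4]
socket 0.91 [237.9, 225.6]
bay_mouth 0.72 [195.7, 377.0]
dock 0.97 [207.3, 394.9]
dock 0.2 [197.0, 259.3]
{'time_s': 1.0, 'joint_pos': array([-1.3867,  0.1041,  0.0973,  1.5639,  0.    ,  1.3531]), 'joint_velocities': array([-0.0009,  0.0015, -0.0003, -0.0002,  0.0011, -0.0003]), 'joint_efforts': array([  0.0014, -55.6767,  50.3781,   0.0005,  -0.0002,   0.    ]), 'tcp_pos': array([ 0.2347, -0.5522,  0.2313]), 'tool_rot': array([[ 0.9204,  0.3911,  0.    ],
       [ 0.3911, -0.9204, -0.    ],
       [ 0.    ,  0.    , -1.    ]]), 'force': array([-0.1104,  0.432 ,  0.5586]), 'torque': array([ 0.0722,  0.0064, -0.0673]), 'gripper_force': 0.0, 'opening': 0.08552680430313182}
```

View pics/s0.png

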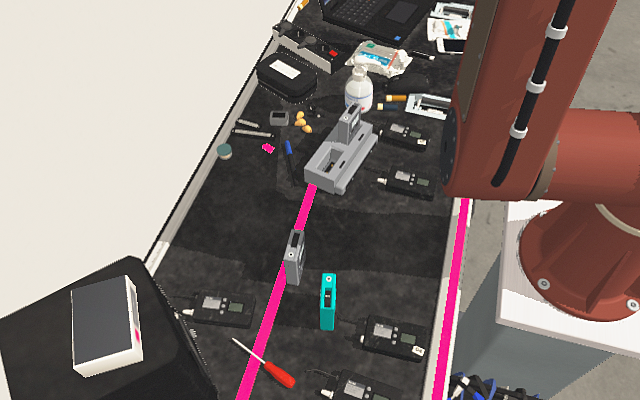

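View pics/t0.png

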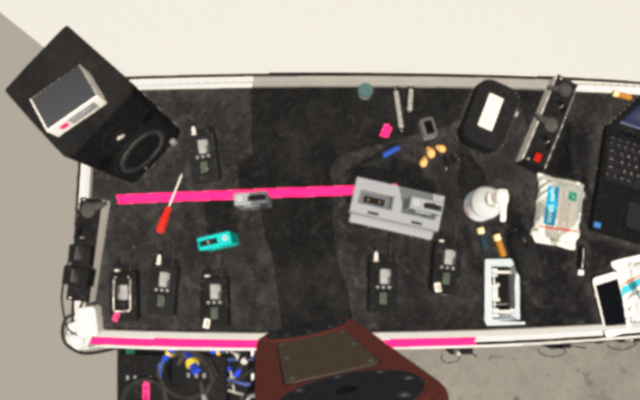

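```bash
python3 - <<'E'
import cv2,numpy as np
s=cv2.imread('pics/s0.png');t=cv2.imread('pics/t0.png')
A=cv2.resize(s[222:292,265:345],(400,350),interpolation=cv2.INTER_CUBIC)
B=cv2.resize(t[175:260,190:285],(391,350),interpolation=cv2.INTER_CUBIC)
C=cv2.resize(s[95:205,290:390],None,fx=2.2,fy=2.2,interpolation=cv2.INTER_CUBIC)
D=cv2.resize(t[170:245,340:450],None,fx=3.2,fy=3.2,interpolation=cv2.INTER_CUBIC)
o=np.zeros((600,800,3),np.uint8)
o[:350,:400]=A;o[:350,402:793]=B;o[352:352+242,:220]=C;o[352:592,240:240+352]=D
cv2.imwrite('pics/c0.png',o)
E
```

```text
(no output)
```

View pics/c0.png

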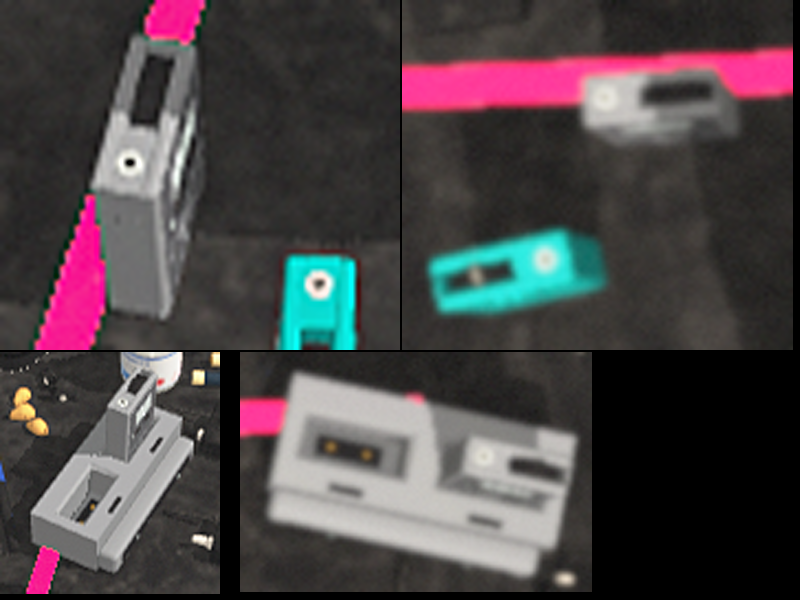

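```bash
cat > fit.py <<'E'
from h import *
from scipy.optimize import minimize
S=4
def box(x,y,z,yaw,b):  # b: x0,x1,y0,y1,z0,z1 local
    P=np.array([[i,j,k] for i in b[:2] for j in b[2:4] for k in b[4:]])
    c,s=np.cos(yaw),np.sin(yaw); return P@np.array([[c,s,0],[-s,c,0],[0,0,1]])+[x,y,z]
def render(cam,boxes,roi):
    r0,r1,c0,c1=roi; m=np.zeros(((r1-r0)*S,(c1-c0)*S),np.uint8)
    for P in boxes:
        p=proj(cam,P)[:,::-1]; q=((p-[c0,r0]+.5)*S-.5)
        cv2.fillConvexPoly(m,cv2.convexHull(np.round(q*16).astype(np.int32)),255,shift=4)
    return cv2.resize(m,(c1-c0,r1-r0),interpolation=cv2.INTER_AREA)/255.
def fit(f,x0,steps,masks):
    def cost(p):
        B=f(p); return sum(np.abs(render(c,B,roi)-m).sum() for c,(m,roi) in masks.items())
    sx=np.array([x0]+[np.array(x0)+np.eye(len(x0))[i]*steps[i] for i in range(len(x0))])
    for _ in range(3):
        r=minimize(cost,sx[0],method='Nelder-Mead',options=dict(initial_simplex=sx,xatol=1e-5,fatol=.01,maxiter=800))
        sx=np.array([r.x]+[r.x+np.eye(len(x0))[i]*steps[i]*.5 for i in range(len(x0))])
    return r
E
python3 - <<'E'
from fit import *
np.set_printoptions(precision=4,suppress=True)
s=cv2.imread('pics/s0.png');t=cv2.imread('pics/t0.png')
for n,rc in (('TL',(177.2,355.6)),('TR',(195.9,445.3)),('BR',(231.3,437.8)),('BL',(213.1,349.4))): print(n,atz('top',rc,.046))
print('sock top',atz('top',(175+97/4.12,190+204/4.12),.096),'side',atz('side',(222+162/5,265+130/5),.096))
def grey(img,roi,lo):
    r0,r1,c0,c1=roi; a=img[r0:r1,c0:c1].astype(int); mn=a.min(2);mx=a.max(2)
    m=((mx-mn<25)&(mn>lo)).astype(np.uint8)
    m=cv2.morphologyEx(m,cv2.MORPH_CLOSE,np.ones((3,3)))
    n,l,st,_=cv2.connectedComponentsWithStats(m); m=(l==1+st[1:,4].argmax()).astype(np.uint8)
    cs,_=cv2.findContours(m,cv2.RETR_EXTERNAL,cv2.CHAIN_APPROX_NONE); cv2.drawContours(m,cs,-1,1,-1); return m
side=env.regions_of('side','receiver')[0]; top=max(env.regions_of('top','receiver'),key=lambda r:r['bbox'][0])
print(side['bbox'],top['bbox'])
ms={}
for c,r,img in(('side',side,s),('top',top,t)):
    b=np.round(r['bbox']).astype(int); roi=(b[1]-8,b[3]+8,b[0]-8,b[2]+8)
    m=r['pixels'][roi[0]:roi[1],roi[2]:roi[3]].astype(float); ms[c]=(m,roi)
R=[-.012,.012,-.032,.032,0,.096]
r=fit(lambda p:[box(p[0],p[1],p[2],p[3],R)],[.46,.15,0,0],[.01,.01,.01,.1],ms); print('recv',r.x,r.fun)
for c in ms:
    r1=fit(lambda p:[box(p[0],p[1],0,p[2],R)],[.46,.15,0],[.01,.01,.1],{c:ms[c]}); print(c,r1.x,r1.fun)
dm={'side':(grey(s,(95,205,290,390),75),(95,205,290,390)),'top':(grey(t,(165,250,335,455),75),(165,250,335,455))}
D=lambda p:[box(p[0],p[1],0,p[2],[-.036,.036,-.092,.092,0,.046]),box(p[0],p[1],0,p[2],[-.036-p[3],0,-.092,.092,0,p[4]]),box(p[0],p[1],0,p[2],[-.012,.012,-.077,-.013,.013,.109])]
r=fit(D,[.455,-.12,-.2,.015,.02],[.01,.01,.1,.01,.01],dm); print('dock',r.x,r.fun)
for c in dm:
    r1=fit(D,list(r.x),[.01,.01,.1,.01,.01],{c:dm[c]}); print(c,r1.x,r1.fun)
vis=[]
for c in dm:
    img={'side':s,'top':t}[c]; m,roi=dm[c]; cr=img[roi[0]:roi[1],roi[2]:roi[3]].copy(); cr=cv2.resize(cr,None,fx=3,fy=3)
    for mm,col in((m,(0,255,0)),((render(c,D(r.x),roi)>.5),(0,0,255))):
        cs,_=cv2.findContours(cv2.resize(mm.astype(np.uint8),None,fx=3,fy=3,interpolation=0),0,2); cv2.drawContours(cr,cs,-1,col,1)
    vis.append(cr)
h=max(v.shape[0] for v in vis); cv2.imwrite('pics/d1.png',np.hstack([np.pad(v,((0,h-v.shape[0]),(0,0),(0,0))) for v in vis]))
E
```

```text
TL [ 0.5782 -0.0382  0.046 ]
TR [ 0.539  -0.2215  0.046 ]
BR [ 0.467  -0.2032  0.046 ]
BL [ 0.505  -0.0245  0.046 ]
sock top [0.5292 0.1889 0.096 ] side [0.5267 0.1903 0.096 ]
[279.3, 231.5, 305.7, 285.5] [233.4, 185.7, 274.7, 208.4]
recv [0.46 0.15 0.   0.  ] 1579.0
side [0.46 0.15 0.  ] 973.0
top [0.46 0.15 0.  ] 606.0Traceback (most recent call last):
  File "<stdin>", line 24, in <module>
  File "fit.py", line 18, in fit
    r=minimize(cost,sx[0],method='Nelder-Mead',options=dict(initial_simplex=sx,xatol=1e-5,fatol=.01,maxiter=800))
    res = _minimize_neldermead(fun, x0, args, callback, bounds=bounds,
                               **options)
    fsim[j] = func(sim[j])
              ~~~~^^^^^^^^
    fx = function(np.copy(x), *(wrapper_args + args))
  File "fit.py", line 15, in cost
    B=f(p); return sum(np.abs(render(c,B,roi)-m).sum() for c,(m,roi) in masks.items())
                   ~~~^^^^^^^^^^^^^^^^^^^^^^^^^^^^^^^^^^^^^^^^^^^^^^^^^^^^^^^^^^^^^^^^
  File "fit.py", line 15, in <genexpr>
    B=f(p); return sum(np.abs(render(c,B,roi)-m).sum() for c,(m,roi) in masks.items())
                              ~~~~~~^^^^^^^^^
  File "fit.py", line 10, in render
    p=proj(cam,P)[:,::-1]; q=((p-[c0,r0]+.5)*S-.5)
      ~~~~^^^^^^^
  File "h.py", line 11, in proj
    m=env.camera_model(cam); K=np.array(m['K']);d=np.array(m['distortion']);T=np.linalg.inv(np.array(m['extrinsics']))
ValueError: time passes only in moves, steps and waits
```

```bash
sed -i 's/^def save/from functools import lru_cache\ncm=lru_cache(None)(env.camera_model)\ndef save/; s/m=env.camera_model(cam)/m=cm(cam)/' h.py
cat > run1.py <<'E'
from fit import *
np.set_printoptions(precision=4,suppress=True)
s=cv2.imread('pics/s0.png');t=cv2.imread('pics/t0.png')
def grey(img,roi,lo):
    r0,r1,c0,c1=roi; a=img[r0:r1,c0:c1].astype(int); mn=a.min(2);mx=a.max(2)
    m=((mx-mn<25)&(mn>lo)).astype(np.uint8)
    m=cv2.morphologyEx(m,cv2.MORPH_CLOSE,np.ones((3,3)))
    n,l,st,_=cv2.connectedComponentsWithStats(m); m=(l==1+st[1:,4].argmax()).astype(np.uint8)
    cs,_=cv2.findContours(m,cv2.RETR_EXTERNAL,cv2.CHAIN_APPROX_NONE); cv2.drawContours(m,cs,-1,1,-1); return m
side=env.regions_of('side','receiver')[0]; top=max(env.regions_of('top','receiver'),key=lambda r:r['bbox'][0])
print(side['bbox'],top['bbox'])
ms={}
for c,r,img in(('side',side,s),('top',top,t)):
    b=np.round(r['bbox']).astype(int); roi=(b[1]-8,b[3]+8,b[0]-8,b[2]+8)
    m=r['pixels'][roi[0]:roi[1],roi[2]:roi[3]].astype(float); ms[c]=(m,roi)
R=[-.012,.012,-.032,.032,0,.096]
F=lambda p:[box(p[0],p[1],p[2],p[3],R)]
rr=fit(F,[.525,.165,0,0],[.01,.01,.01,.1],ms); print('recv',rr.x,rr.fun)
for c in ms:
    r1=fit(lambda p:[box(p[0],p[1],0,p[2],R)],[.525,.165,0],[.01,.01,.1],{c:ms[c]}); print(c,r1.x,r1.fun)
dm={'side':(grey(s,(95,205,290,390),75),(95,205,290,390)),'top':(grey(t,(165,250,335,455),75),(165,250,335,455))}
D=lambda p:[box(p[0],p[1],0,p[2],[-.036,.036,-.092,.092,0,.046]),box(p[0],p[1],0,p[2],[-.036-p[3],0,-.092,.092,0,p[4]]),box(p[0],p[1],0,p[2],[-.012,.012,-.077,-.013,.013,.109])]
r=fit(D,[.5225,-.122,-.21,.015,.02],[.01,.01,.1,.01,.01],dm); print('dock',r.x,r.fun)
for c in dm:
    r1=fit(D,list(r.x),[.01,.01,.1,.01,.01],{c:dm[c]}); print(c,r1.x,r1.fun)
vis=[]
for ma,f,p in((dm,D,r.x),(ms,F,rr.x)):
  for c in ma:
    img={'side':s,'top':t}[c]; m,roi=ma[c]; cr=cv2.resize(img[roi[0]:roi[1],roi[2]:roi[3]],None,fx=3,fy=3)
    for mm,col in((m,(0,255,0)),((render(c,f(p),roi)>.5),(0,0,255))):
        cs,_=cv2.findContours(cv2.resize(mm.astype(np.uint8),None,fx=3,fy=3,interpolation=0),0,2); cv2.drawContours(cr,cs,-1,col,1)
    vis.append(cr)
g=np.zeros((600,800,3),np.uint8)
for v,(y,x) in zip(vis,((0,0),(0,330),(340,0),(340,330))): g[y:y+v.shape[0],x:x+v.shape[1]]=v[:600-y,:800-x]
cv2.imwrite('pics/d1.png',g)
E
python3 run1.py
```

```text
[279.3, 231.5, 305.7, 285.5] [233.4, 185.7, 274.7, 208.4]
recv [ 0.5301  0.1683 -0.0028  0.0975] 130.69019607843137
side [0.5291 0.1696 0.1003] 51.86666666666667
top [0.531  0.1685 0.0568] 57.811764705882354
dock [ 0.5235 -0.1237 -0.2274  0.0187  0.0202] 684.4313725490197
side [ 0.5223 -0.1235 -0.2352  0.014   0.0204] 438.3686274509804
top [ 0.5255 -0.1239 -0.2325  0.0211  0.0105] 131.70588235294116
```

View pics/d1.png

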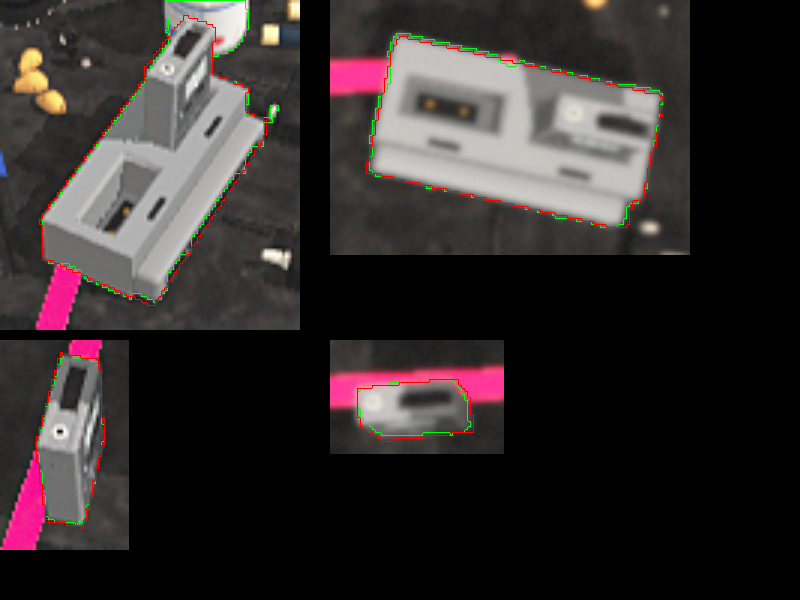

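The pictures show two candidates. The grey receiver is at top (254,197) and side (292,258), and the turquoise look-alike is at top (217,241) and side (328,300). The grey one is meant, and its socket faces world +y like the docked one. The dock's free bay is at top (377,196). The red fit outlines match both objects.

Emit:
move_arm(steps=[[0, 0, 0, -0.079, 1], [0, 0, 0, -0.079, 1], [0, 0, 0, -0.079, 1], [0, 0, 0, -0.079, 1], [0, 0, 0, -0.079, 1], [0, 0, 0, -0.079, 1], [0, 0, 0, -0.079, 1], [0, 0, 0, -0.079, 1]])

```text
time_s: 1.87
tcp_pos: [0.2347, -0.5522, 0.2313]
tool_rot: [[0.169, 0.986, 0.0], [0.986, -0.169, -0.0], [-0.0, 0.0, -1.0]]
force: [-0.4, 0.1, -0.2]
opening: 0.0855
gripper_force: 0.0
```

Emit:
move_arm(steps=[[0, 0, 0, -0.079, 1], [0, 0, 0, -0.079, 1], [0, 0, 0, -0.011, 1], [0.345, 0.179, 0, 0, 1], [0.345, 0.179, 0, 0, 1], [0.345, 0.179, 0, 0, 1], [0.345, 0.179, 0, 0, 1], [0.345, 0.179, 0, 0, 1]])

```text
time_s: 2.53
tcp_pos: [0.3087, -0.3708, 0.2312]
tool_rot: [[-0.085, 0.996, 0.0], [0.996, 0.085, -0.0], [-0.0, 0.0, -1.0]]
force: [0.5, -0.4, 0.6]
opening: 0.0855
gripper_force: 0.0
```

Emit:
move_arm(steps=[[0.345, 0.179, 0, 0, 1], [0.345, 0.179, 0, 0, 1], [0.345, 0.179, 0, 0, 1], [0.345, 0.179, 0, 0, 1], [0.345, 0.179, 0, 0, 1], [0.345, 0.179, 0, 0, 1], [0.345, 0.179, 0, 0, 1], [0.345, 0.179, 0, 0, 1]])

```text
time_s: 3.2
tcp_pos: [0.4269, -0.0829, 0.2316]
tool_rot: [[-0.085, 0.996, 0.001], [0.996, 0.085, -0.001], [-0.001, 0.001, -1.0]]
force: [-0.1, -0.6, -0.7]
opening: 0.0852
gripper_force: 0.0
```

Emit:
move_arm(steps=[[0.345, 0.179, 0, 0, 1], [0.345, 0.179, 0, 0, 1], [0.345, 0.179, 0, 0, 1], [0.345, 0.179, 0, 0, 1], [0.345, 0.179, 0, 0, 1], [0.345, 0.179, 0, 0, 1], [0, 0, 0, 0, 1], [0, 0, 0, 0, 1]])

```text
time_s: 3.87
tcp_pos: [0.5149, 0.1327, 0.2307]
tool_rot: [[-0.09, 0.996, -0.001], [0.996, 0.09, -0.0], [-0.0, -0.001, -1.0]]
force: [-0.7, 0.0, 0.2]
opening: 0.0855
gripper_force: 0.0
```

Emit:
move_arm(steps=[[0.346, 0.181, 0, 0, 1], [0, 0, 0.35, 0, 1], [0, 0, 0.35, 0, 1], [0, 0, 0, 0, 1], [0, 0, 0, 0, 1]])

```text
time_s: 4.28
tcp_pos: [0.5284, 0.1659, 0.1603]
tool_rot: [[-0.086, 0.996, -0.004], [0.996, 0.086, -0.001], [-0.0, -0.004, -1.0]]
force: [1.1, 0.8, 0.8]
opening: 0.0853
gripper_force: 0.0
```

```bash
python3 - <<'E'
from h import *
a=env.camera('side');b=env.camera('top')
A=cv2.resize(a[120:330,200:400],None,fx=2,fy=2);B=cv2.resize(b[130:270,160:340],None,fx=2.2,fy=2.2)
o=np.zeros((420,800,3),np.uint8);o[:,:400]=A;o[:B.shape[0],402:402+B.shape[1]]=B[:,:398];save(o,'g1')
E
```

```text
(no output)
```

View pics/g1.png

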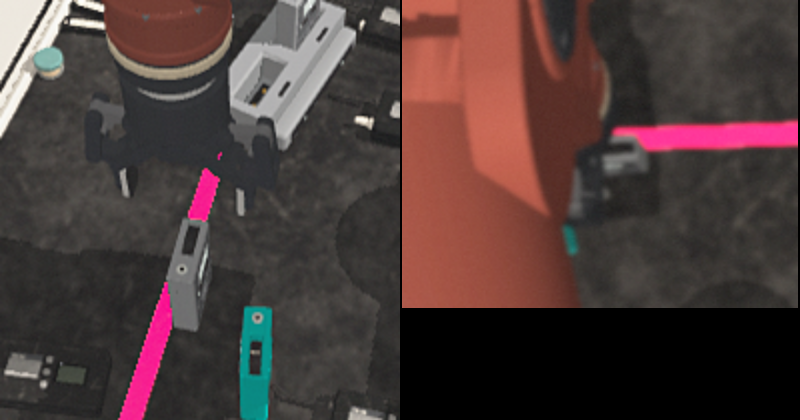

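Emit:
move_arm(steps=[[0, 0, 0.3, 0, 1], [0, 0, 0.3, 0, 1], [0, 0, 0.3, 0, 1], [0, 0, 0.14, 0, 1], [0, 0, 0, 0, 1], [0, 0, 0, 0, 1], [0, 0, 0, 0, 1]])

```text
time_s: 4.97
tcp_pos: [0.5319, 0.1668, 0.0604]
tool_rot: [[-0.088, 0.996, 0.004], [0.996, 0.088, 0.0], [-0.0, 0.004, -1.0]]
force: [0.2, -0.6, -0.1]
opening: 0.0855
gripper_force: 0.0
```

Emit:
move_arm(steps=[[0, 0, 0, 0, 0], [0, 0, 0, 0, 0], [0, 0, 0, 0, 0], [0, 0, 0, 0, 0], [0, 0, 0, 0, 0], [0, 0, 0, 0, 0], [0, 0, 0, 0, 0], [0, 0, 0, 0, 0]])

```text
time_s: 5.63
tcp_pos: [0.5302, 0.167, 0.0576]
tool_rot: [[-0.089, 0.996, 0.001], [0.996, 0.089, -0.0], [-0.0, 0.001, -1.0]]
force: [0.5, 0.1, 4.9]
opening: 0.023
gripper_force: 59.2
```

Emit:
move_arm(steps=[[0, 0, -0.1, 0, 0], [0, 0, -0.2, 0, 0], [0, 0, -0.3, 0, 0], [0, 0, -0.3, 0, 0], [0, 0, -0.3, 0, 0], [0, 0, -0.1, 0, 0], [0, 0, 0, 0, 0]])

```text
time_s: 6.22
tcp_pos: [0.5314, 0.1671, 0.1904]
tool_rot: [[-0.089, 0.996, 0.005], [0.996, 0.089, 0.0], [-0.0, 0.005, -1.0]]
force: [0.2, 0.2, -2.7]
opening: 0.0233
gripper_force: 59.2
```

Emit:
move_arm(steps=[[0, 0, 0, 0.051, 0], [0, 0, 0, 0.051, 0], [0, 0, 0, 0.051, 0], [0, 0, 0, 0.05, 0], [-0.1, 0, 0, 0, 0], [-0.2, 0.05, 0, 0, 0], [-0.3, 0.075, 0, 0, 0], [-0.3, 0.08, 0, 0, 0]])

```text
time_s: 6.88
tcp_pos: [0.5282, 0.0737, 0.1855]
tool_rot: [[0.223, 0.975, -0.002], [0.975, -0.223, -0.0], [-0.001, -0.002, -1.0]]
force: [0.9, -0.3, -0.9]
opening: 0.0231
gripper_force: 59.0
```

Emit:
move_arm(steps=[[-0.3, 0.08, 0, 0, 0], [-0.3, 0.08, 0, 0, 0], [-0.3, 0.08, 0, 0, 0], [-0.3, 0.08, 0, 0, 0], [-0.2, 0.05, 0, 0, 0], [-0.095, 0.03, 0, 0, 0], [0, 0, 0, 0, 0], [0, 0, 0, 0, 0]])

```text
time_s: 7.55
tcp_pos: [0.5337, -0.08, 0.1863]
tool_rot: [[0.227, 0.974, -0.001], [0.974, -0.227, 0.001], [0.0, -0.002, -1.0]]
force: [-0.7, 0.8, -1.6]
opening: 0.0232
gripper_force: 59.0
```

Emit:
move_arm(steps=[[0, 0, 0, 0, 0], [0, 0, 0, 0, 0], [0, 0, 0, 0, 0], [0, 0, 0, 0, 0]])

```text
time_s: 7.88
tcp_pos: [0.5344, -0.0792, 0.1873]
tool_rot: [[0.226, 0.974, 0.0], [0.974, -0.226, -0.0], [-0.0, 0.0, -1.0]]
force: [0.6, -0.7, -2.2]
opening: 0.0236
gripper_force: 59.0
```

```bash
python3 - <<'E'
from h import *
a=env.camera('side');b=env.camera('top')
A=cv2.resize(a[60:220,270:410],None,fx=2.8,fy=2.8,interpolation=2);B=cv2.resize(b[150:270,320:460],None,fx=2.8,fy=2.8,interpolation=2)
o=np.zeros((450,800,3),np.uint8);o[:448,:392]=A;o[:B.shape[0],402:402+B.shape[1]]=B;save(o,'g2');save(a,'s2');save(b,'t2')
print(env.get_state()['tcp_pos'],env.get_state()['force'])
for c in('side','top'):
  for l in('socket','wheel_crown'):
    for r in env.spot_point(c,l): print(c,l,r['p'],r['position'])
  for r in env.regions_of(c,'receiver'): print(r['p'],r['bbox'])
E
```

```text
[ 0.53439122 -0.07947951  0.18733533] [-0.68448072 -0.53958192 -3.24334769]
side socket 0.86 [104.4, 320.3]
side socket 0.74 [280.1, 328.8]
side wheel_crown 0.65 [88.2, 328.0]
side wheel_crown 0.59 [296.8, 324.8]
0.87 [311.2, 88.6, 342.8, 143.9]
0.82 [319.2, 276.4, 336.1, 330.3]
top socket 0.95 [237.3, 226.5]
top socket 0.6 [181.0, 377.6]
top wheel_crown 0.56 [242.2, 205.2]
0.8 [198.6, 231.4, 239.3, 248.0]
0.7 [365.9, 175.3, 378.9, 193.2]
```

View pics/g2.png

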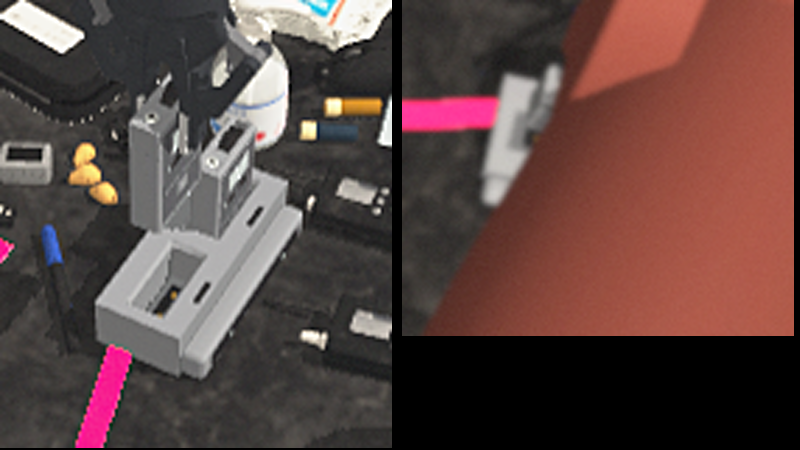

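```bash
cat > run2.py <<'E'
from fit import *
np.set_printoptions(precision=4,suppress=True)
s=cv2.imread('pics/s2.png')
r=[q for q in env.regions_of('side','receiver') if q['bbox'][1]<120][0]
roi=(108,152,300,352); m=r['pixels'][roi[0]:roi[1],roi[2]:roi[3]].astype(np.uint8)
cs,_=cv2.findContours(m,0,2); h=np.zeros_like(m); cv2.fillConvexPoly(h,cv2.convexHull(np.vstack(cs)),1); print(m.sum(),h.sum())
R=[-.012,.012,-.032,.032,0,.096]
for z in(.127,.1297,.132):
  q=fit(lambda p:[box(p[0],p[1],z,p[2],R)],[.534,-.079,-.228],[.006,.006,.03],{'side':(h.astype(float),roi)}); print(z,q.x,q.fun)
  q=fit(lambda p:[box(p[0],p[1],z,-.228,R)],[.534,-.079],[.006,.006],{'side':(h.astype(float),roi)}); print(z,q.x,q.fun)
print(atz('side',(104.4,320.3),.1297+.096))
c,sn=np.cos(-.228),np.sin(-.228); print('implied centre',atz('side',(104.4,320.3),.2257)-.021*np.array([-sn,c,0]), atz('side',(60+120/2.8,270+151/2.8),.2257)-.021*np.array([-sn,c,0]))
E
python3 run2.py
```

```text
705 743
0.127 [ 0.5351 -0.0799 -0.1717] 43.529411764705884
0.127 [ 0.5346 -0.0806] 59.92156862745098
0.1297 [ 0.5343 -0.0777 -0.1802] 43.54509803921569
0.1297 [ 0.5338 -0.0781] 61.53333333333334
0.132 [ 0.5337 -0.0754 -0.1777] 43.674509803921566
0.132 [ 0.5331 -0.076 ] 63.03137254901961
[ 0.5424 -0.0482  0.2257]
implied centre [ 0.5376 -0.0686  0.2257] [ 0.5325 -0.0742  0.2257]
```

Emit:
move_arm(steps=[[-0.02, 0, 0.1, 0, 0], [0, 0, 0.2, 0, 0], [0, 0, 0.2, 0, 0], [0, 0, 0.15, 0, 0], [0, 0, 0.1, 0, 0], [0, 0, 0, 0, 0], [0, 0, 0, 0, 0], [0, 0, 0, 0, 0]])

```text
time_s: 9.0
tcp_pos: [0.5344, -0.0822, 0.1133]
tool_rot: [[0.228, 0.974, 0.001], [0.974, -0.228, -0.001], [-0.0, 0.001, -1.0]]
force: [0.2, -0.1, -1.5]
opening: 0.0233
gripper_force: 59.0
```

Emit:
move_arm(steps=[[0, 0, 0.03, 0, 0], [0, 0, 0.03, 0, 0], [0, 0, 0.03, 0, 0], [0, 0, 0.03, 0, 0], [0, 0, 0, 0, 0]])

```text
time_s: 9.42
tcp_pos: [0.5335, -0.0817, 0.0995]
tool_rot: [[0.228, 0.974, -0.001], [0.974, -0.228, 0.0], [0.0, -0.001, -1.0]]
force: [-0.4, 1.0, -2.3]
opening: 0.0234
gripper_force: 59.2
```

Emit:
move_arm(steps=[[0, 0, 0.04, 0, 0], [0, 0, 0.04, 0, 0], [0, 0, 0.04, 0, 0], [0, 0, 0.04, 0, 0], [0, 0, 0.03, 0, 0], [0, 0, 0, 0, 0], [0, 0, 0, 0, 0]])

```text
time_s: 10.0
tcp_pos: [0.5337, -0.0819, 0.0811]
tool_rot: [[0.228, 0.974, -0.0], [0.974, -0.228, 0.0], [-0.0, -0.0, -1.0]]
force: [-0.7, 1.1, -2.0]
opening: 0.0234
gripper_force: 59.2
```

Emit:
move_arm(steps=[[0, 0, 0.03, 0, 0], [0, 0, 0.02, 0, 0], [0, 0, 0.01, 0, 0], [0, 0, 0, 0, 0], [0, 0, 0, 0, 0]])

```text
time_s: 10.42
tcp_pos: [0.5339, -0.082, 0.0753]
tool_rot: [[0.228, 0.974, 0.0], [0.974, -0.228, -0.0], [-0.0, 0.0, -1.0]]
force: [0.0, -0.0, -1.1]
opening: 0.0236
gripper_force: 59.2
```

Emit:
move_arm(steps=[[0, 0, 0.02, 0, 0], [0, 0, 0.01, 0, 0], [0, 0, 0.01, 0, 0], [0, 0, 0, 0, 0], [0, 0, 0, 0, 0], [0, 0, 0, 0, 0]])

```text
time_s: 10.92
tcp_pos: [0.5339, -0.0819, 0.0713]
tool_rot: [[0.228, 0.974, 0.0], [0.974, -0.228, -0.0], [-0.0, 0.0, -1.0]]
force: [-0.4, -0.6, -1.9]
opening: 0.0235
gripper_force: 59.2
```

Emit:
move_arm(steps=[[0, 0, 0.01, 0, 0], [0, 0, 0, 0, 0], [0, 0, 0, 0, 0], [0, 0, 0, 0, 0]])

```text
time_s: 11.25
tcp_pos: [0.534, -0.082, 0.0704]
tool_rot: [[0.228, 0.974, 0.0], [0.974, -0.228, -0.0], [-0.0, 0.0, -1.0]]
force: [-0.1, 0.4, -0.4]
opening: 0.0231
gripper_force: 59.5
```

Emit:
move_arm(steps=[[0, 0, 0, 0, 1], [0, 0, 0, 0, 1], [0, 0, 0, 0, 1], [0, 0, 0, 0, 1], [0, 0, 0, 0, 1], [0, 0, 0, 0, 1], [0, 0, 0, 0, 1]])

```text
time_s: 11.83
tcp_pos: [0.5339, -0.0819, 0.0703]
tool_rot: [[0.228, 0.974, 0.0], [0.974, -0.228, -0.0], [-0.0, 0.0, -1.0]]
force: [0.2, 0.4, -0.3]
opening: 0.0853
gripper_force: 0.0
```

Emit:
move_arm(steps=[[0, 0, -0.1, 0, 1], [0, 0, -0.2, 0, 1], [0, 0, -0.35, 0, 1], [0, 0, -0.35, 0, 1], [0.35, 0, -0.1, 0, 0], [0.35, 0, 0, 0, 0], [0.35, 0, 0, 0, 0], [0.35, 0, 0, 0, 0]])

```text
time_s: 12.5
tcp_pos: [0.5663, 0.0558, 0.1818]
tool_rot: [[0.228, 0.974, 0.002], [0.974, -0.228, -0.0], [0.0, 0.002, -1.0]]
force: [0.8, -0.5, -0.7]
opening: 0.0389
gripper_force: 0.0
```

Emit:
move_arm(steps=[[0.35, -0.1, 0, 0, 0], [0.35, -0.1, 0, 0, 0], [0.35, 0, 0, 0, 0], [0, 0, 0, 0, 0], [0, 0, 0, 0, 0], [0, 0, 0, 0, 0]])

```text
time_s: 13.0
tcp_pos: [0.5702, 0.1611, 0.1807]
tool_rot: [[0.227, 0.974, 0.0], [0.974, -0.227, -0.0], [-0.0, 0.0, -1.0]]
force: [-0.5, -0.1, 0.7]
opening: 0.0002
gripper_force: 0.0
```

```bash
python3 - <<'E'
from h import *
a=env.camera('side');b=env.camera('top')
A=cv2.resize(a[90:210,290:390],None,fx=4,fy=4,interpolation=2);B=cv2.resize(b[165:250,345:445],None,fx=3.9,fy=3.9,interpolation=2)
o=np.zeros((480,800,3),np.uint8);o[:,:400]=A;o[:B.shape[0],405:405+B.shape[1]]=B;save(o,'g3');save(a,'s3');save(b,'t3')
for c in('side','top'):
  for l in('socket','wheel_crown','bay_mouth'):
    for r in env.spot_point(c,l): print(c,l,r['p'],r['position'],atz(c,r['position'],.1088+.0035*(l=='wheel_crown')))
s=env.get_state();print(s['force'],s['tcp_pos'],s['opening'])
E
```

```text
side socket 0.71 [144.7, 321.9] [ 0.5426047  -0.05796957  0.1088    ]
side socket 0.64 [278.0, 331.2] [0.44652279 0.22100325 0.1088    ]
side wheel_crown 0.83 [293.0, 324.9] [0.44873729 0.25112476 0.1123    ]
side wheel_crown 0.62 [132.9, 329.4] [ 0.53598888 -0.09006628  0.1123    ]
side bay_mouth 0.86 [161.7, 328.9] [ 0.51720791 -0.01889399  0.1088    ]
top socket 0.8 [189.3, 369.9] [ 0.54381769 -0.0589254   0.1088    ]
top wheel_crown 0.63 [194.4, 391.5] [ 0.5334467  -0.09902688  0.1123    ]
top bay_mouth 0.59 [197.6, 377.1] [ 0.52797331 -0.07220069  0.1088    ]
[0.82002466 0.24255123 0.60873996] [0.57025221 0.16063931 0.18037353] -0.0002819584018397351
```

View pics/g3.png

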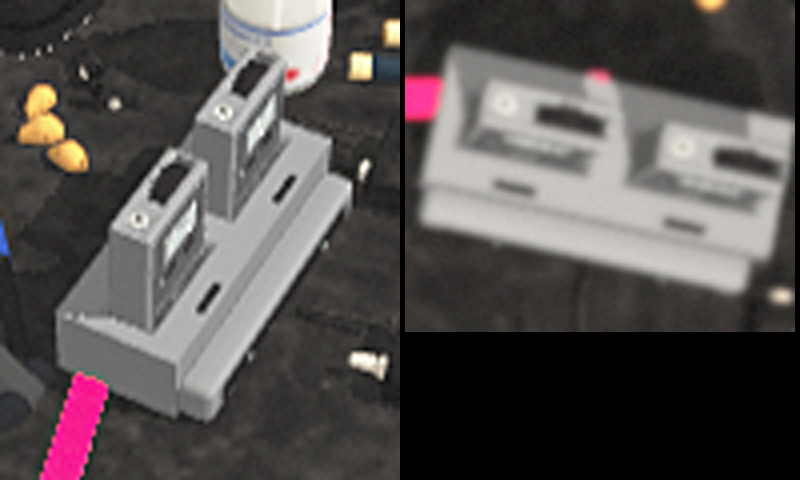

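The picture shows the receiver seated upright in the free bay. Its socket is at side (325,144) with the wheel behind it, facing the same way as the neighbour.

Emit:
move_arm(steps=[[-0.34, 0.025, 0, 0, 0], [-0.34, 0.025, 0, 0, 0], [-0.34, 0.025, 0, 0, 0], [-0.34, 0.025, 0, 0, 0], [-0.34, 0.025, 0, 0, 0], [-0.34, 0.025, 0, 0, 0], [-0.34, 0.025, 0, 0, 0], [-0.303, 0.026, 0, 0, 0]])

```text
time_s: 14.07
tcp_pos: [0.528, -0.1067, 0.1805]
tool_rot: [[0.228, 0.974, 0.0], [0.974, -0.228, -0.0], [-0.0, 0.0, -1.0]]
force: [0.4, -0.8, 0.3]
opening: 0.0001
gripper_force: 0.0
```

Emit:
move_arm(steps=[[0, 0, 0.2, 0, 0], [0, 0, 0.2, 0, 0], [0, 0, 0.17, 0, 0], [0, 0, 0, 0, 0], [0, 0, 0, 0, 0], [0, 0, 0, 0, 0], [0, 0, 0, 0, 0]])

```text
time_s: 14.65
tcp_pos: [0.5294, -0.1049, 0.1249]
tool_rot: [[0.227, 0.974, 0.002], [0.974, -0.227, -0.001], [-0.001, 0.002, -1.0]]
force: [0.9, -0.2, 0.3]
opening: 0.0001
gripper_force: 0.0
```

Emit:
move_arm(steps=[[0.03, 0, 0.05, 0, 0], [0, 0, 0.03, 0, 0], [0, 0, 0.01, 0, 0], [0, 0, 0, 0, 0], [0, 0, 0, 0, 0], [0, 0, 0, 0, 0]])

```text
time_s: 15.15
tcp_pos: [0.5294, -0.1018, 0.1144]
tool_rot: [[0.228, 0.974, 0.0], [0.974, -0.228, -0.0], [-0.0, 0.0, -1.0]]
force: [-0.4, -0.0, 0.2]
opening: -0.0001
gripper_force: 0.0
```

Emit:
move_arm(steps=[[0, 0, 0.005, 0, 0], [0, 0, 0.005, 0, 0], [0, 0, 0, 0, 0]])

```text
time_s: 15.4
tcp_pos: [0.5293, -0.1017, 0.1132]
tool_rot: [[0.228, 0.974, -0.0], [0.974, -0.228, -0.0], [-0.0, -0.0, -1.0]]
force: [-0.1, 0.5, -0.2]
opening: 0.0002
gripper_force: 0.0
```

Emit:
move_arm(steps=[[0, 0, 0.005, 0, 0], [0, 0, 0.003, 0, 0], [0, 0, 0, 0, 0]])

```text
time_s: 15.65
tcp_pos: [0.5295, -0.1018, 0.1127]
tool_rot: [[0.228, 0.974, 0.0], [0.974, -0.228, -0.0], [-0.0, 0.0, -1.0]]
force: [0.2, -0.5, 1.9]
opening: 0.0001
gripper_force: 1.0
```

Emit:
move_arm(steps=[[0, 0, 0.005, 0, 0], [0, 0, 0, 0, 0], [0, 0, 0, 0, 0]])

```text
time_s: 15.9
tcp_pos: [0.5296, -0.1018, 0.1123]
tool_rot: [[0.228, 0.974, 0.001], [0.974, -0.228, -0.0], [-0.0, 0.001, -1.0]]
force: [-0.3, -0.4, 4.7]
opening: -0.0001
gripper_force: 1.9
```

Emit:
move_arm(steps=[[0, 0, 0.003, 0, 0], [0.02, 0, 0, 0, 0], [0.02, 0, 0, 0, 0]])

```text
time_s: 16.15
tcp_pos: [0.5307, -0.0985, 0.1124]
tool_rot: [[0.228, 0.974, 0.001], [0.974, -0.228, -0.002], [-0.001, 0.001, -1.0]]
force: [-0.6, -3.1, 9.4]
opening: 0.0002
gripper_force: 4.6
```

Emit:
move_arm(steps=[[0.01, 0, -0.005, 0, 0], [0.02, 0, 0, 0, 0], [0.02, 0, 0, 0, 0]])

```text
time_s: 16.4
tcp_pos: [0.5321, -0.0939, 0.1135]
tool_rot: [[0.228, 0.974, 0.002], [0.974, -0.228, -0.002], [-0.002, 0.002, -1.0]]
force: [-1.7, -4.5, 11.9]
opening: -0.0
gripper_force: 5.9
```

Emit:
move_arm(steps=[[0, 0, -0.01, 0, 0], [0.01, 0, -0.002, 0, 0], [0.01, 0, -0.002, 0, 0]])

```text
time_s: 16.65
tcp_pos: [0.5324, -0.0918, 0.1146]
tool_rot: [[0.228, 0.974, 0.001], [0.974, -0.228, -0.002], [-0.002, 0.002, -1.0]]
force: [-1.0, -3.2, 6.6]
opening: -0.0003
gripper_force: 3.7
```

Emit:
move_arm(steps=[[0.015, 0, -0.001, 0, 0], [0.015, 0, -0.001, 0, 0], [0.015, 0, -0.001, 0, 0]])

```text
time_s: 16.9
tcp_pos: [0.5334, -0.0872, 0.1146]
tool_rot: [[0.228, 0.974, 0.001], [0.974, -0.228, -0.002], [-0.001, 0.001, -1.0]]
force: [-0.5, -2.4, 6.6]
opening: 0.0002
gripper_force: 2.9
```

Emit:
move_arm(steps=[[0.015, 0, 0, 0, 0], [0.015, 0, 0, 0, 0], [0.015, 0, 0, 0, 0]])

```text
time_s: 17.15
tcp_pos: [0.5343, -0.0828, 0.1144]
tool_rot: [[0.228, 0.974, 0.001], [0.974, -0.228, -0.001], [-0.001, 0.001, -1.0]]
force: [-0.4, -2.8, 4.7]
opening: 0.0002
gripper_force: 2.6
```

Emit:
move_arm(steps=[[0.015, 0, 0.003, 0, 0], [0.015, 0, 0, 0, 0]])

```text
time_s: 17.32
tcp_pos: [0.535, -0.0799, 0.1142]
tool_rot: [[0.228, 0.974, 0.001], [0.974, -0.228, -0.002], [-0.001, 0.001, -1.0]]
force: [-0.4, -3.2, 4.8]
opening: -0.0001
gripper_force: 2.9
```

Emit:
move_arm(steps=[[0, 0, -0.06, 0, 0], [-0.12, 0, 0, 0, 0], [-0.13, 0, 0, 0, 0], [0, 0, 0.03, 0, 0], [0, 0, 0, 0, 0], [0, 0, 0, 0, 0]])

```text
time_s: 17.82
tcp_pos: [0.5284, -0.1039, 0.116]
tool_rot: [[0.229, 0.974, -0.001], [0.974, -0.229, 0.001], [0.0, -0.001, -1.0]]
force: [0.0, 0.1, -0.5]
opening: -0.0004
gripper_force: 0.0
```

Emit:
move_arm(steps=[[0, 0, 0.01, 0, 0], [0, 0, 0.005, 0, 0], [0, 0, 0, 0, 0], [0, 0, 0, 0, 0]])

```text
time_s: 18.15
tcp_pos: [0.5289, -0.1034, 0.115]
tool_rot: [[0.227, 0.974, -0.0], [0.974, -0.227, -0.0], [-0.0, -0.0, -1.0]]
force: [-0.4, 0.2, 0.9]
opening: -0.0002
gripper_force: 0.0
```

Emit:
move_arm(steps=[[0, 0, 0.005, 0, 0], [0, 0, 0.004, 0, 0], [0, 0, 0, 0, 0]])

```text
time_s: 18.4
tcp_pos: [0.5289, -0.1036, 0.1141]
tool_rot: [[0.228, 0.974, -0.0], [0.974, -0.228, -0.0], [-0.0, -0.0, -1.0]]
force: [-0.5, -0.1, -0.2]
opening: 0.0001
gripper_force: 0.0
```

Emit:
move_arm(steps=[[0.02, 0, 0.005, 0, 0], [0, 0, 0.002, 0, 0], [0, 0, 0, 0, 0]])

```text
time_s: 18.65
tcp_pos: [0.5294, -0.1016, 0.1134]
tool_rot: [[0.227, 0.974, -0.0], [0.974, -0.227, -0.0], [-0.0, -0.0, -1.0]]
force: [-0.1, -0.5, 0.7]
opening: 0.0002
gripper_force: 0.0
```

Emit:
move_arm(steps=[[0, 0, 0.005, 0, 0], [0, 0, 0.003, 0, 0], [0, 0, 0, 0, 0]])

```text
time_s: 18.9
tcp_pos: [0.5294, -0.1017, 0.1126]
tool_rot: [[0.228, 0.974, -0.0], [0.974, -0.228, -0.0], [-0.0, -0.0, -1.0]]
force: [0.3, -0.4, -0.5]
opening: -0.0002
gripper_force: 0.0
```

Emit:
move_arm(steps=[[0, 0, 0.004, 0, 0], [0, 0, 0.003, 0, 0], [0, 0, 0, 0, 0]])

```text
time_s: 19.15
tcp_pos: [0.5294, -0.1018, 0.1121]
tool_rot: [[0.228, 0.974, 0.0], [0.974, -0.228, -0.0], [-0.0, 0.0, -1.0]]
force: [-0.2, 0.1, 1.3]
opening: -0.0
gripper_force: 0.5
```

Emit:
move_arm(steps=[[0, 0, 0.005, 0, 0], [0.015, 0, 0.001, 0, 0], [0.015, 0, -0.002, 0, 0]])

```text
time_s: 19.4
tcp_pos: [0.5304, -0.0992, 0.1121]
tool_rot: [[0.228, 0.974, 0.001], [0.974, -0.228, -0.001], [-0.001, 0.001, -1.0]]
force: [-0.7, -1.8, 4.7]
opening: -0.0
gripper_force: 2.6
```

Emit:
move_arm(steps=[[0.015, 0, -0.002, 0, 0], [0.015, 0, -0.003, 0, 0]])

```text
time_s: 19.57
tcp_pos: [0.5312, -0.0962, 0.1128]
tool_rot: [[0.228, 0.974, 0.001], [0.974, -0.228, -0.001], [-0.001, 0.001, -1.0]]
force: [-0.1, -2.5, 5.9]
opening: -0.0002
gripper_force: 3.2
```

Emit:
move_arm(steps=[[0.015, 0, -0.003, 0, 0], [0.015, 0, -0.003, 0, 0], [0.015, 0, -0.003, 0, 0]])

```text
time_s: 19.82
tcp_pos: [0.5322, -0.092, 0.1138]
tool_rot: [[0.228, 0.974, 0.001], [0.974, -0.228, -0.002], [-0.001, 0.001, -1.0]]
force: [-0.5, -3.3, 4.5]
opening: 0.0001
gripper_force: 2.4
```

Emit:
move_arm(steps=[[0.01, 0, 0.002, 0, 0], [0.015, 0, 0, 0, 0], [0.015, 0, 0, 0, 0]])

```text
time_s: 20.07
tcp_pos: [0.5331, -0.0879, 0.1135]
tool_rot: [[0.228, 0.974, 0.001], [0.974, -0.228, -0.001], [-0.001, 0.001, -1.0]]
force: [0.1, -2.5, 5.5]
opening: 0.0001
gripper_force: 2.6
```

Emit:
move_arm(steps=[[0.015, 0, 0.001, 0, 0], [0.015, 0, 0.001, 0, 0], [0.015, 0, 0, 0, 0], [0.01, 0, 0, 0, 0]])

```text
time_s: 20.4
tcp_pos: [0.5343, -0.0825, 0.1132]
tool_rot: [[0.228, 0.974, 0.001], [0.974, -0.228, -0.001], [-0.001, 0.001, -1.0]]
force: [-0.7, -2.1, 4.3]
opening: -0.0005
gripper_force: 2.4
```

Emit:
move_arm(steps=[[0.015, 0, 0.002, 0, 0], [0.015, 0, 0.001, 0, 0]])

```text
time_s: 20.57
tcp_pos: [0.535, -0.0796, 0.1128]
tool_rot: [[0.228, 0.974, 0.001], [0.974, -0.228, -0.001], [-0.001, 0.001, -1.0]]
force: [-0.4, -3.4, 6.1]
opening: -0.0001
gripper_force: 3.0
```

Emit:
move_arm(steps=[[0, 0, -0.06, 0, 0], [-0.12, 0, 0, 0, 0], [-0.11, 0, 0, 0, 0], [0, 0, 0.04, 0, 0], [0, 0, 0.02, 0, 0], [0, 0, 0, 0, 0], [0, 0, 0, 0, 0]])

```text
time_s: 21.15
tcp_pos: [0.529, -0.1015, 0.1117]
tool_rot: [[0.228, 0.974, -0.001], [0.974, -0.228, 0.001], [0.0, -0.001, -1.0]]
force: [-0.3, -0.3, -0.2]
opening: -0.0003
gripper_force: 0.0
```

Emit:
move_arm(steps=[[0, 0, 0.005, 0, 0], [0, 0, 0, 0, 0], [0, 0, 0, 0, 0]])

```text
time_s: 21.4
tcp_pos: [0.5294, -0.1015, 0.1118]
tool_rot: [[0.227, 0.974, 0.0], [0.974, -0.227, -0.0], [-0.0, 0.0, -1.0]]
force: [0.4, -0.4, -0.3]
opening: -0.0
gripper_force: 0.0
```

Emit:
move_arm(steps=[[0, 0, 0.005, 0, 0], [0, 0, 0.003, 0, 0], [0, 0, 0, 0, 0]])

```text
time_s: 21.65
tcp_pos: [0.5294, -0.1016, 0.111]
tool_rot: [[0.228, 0.974, 0.0], [0.974, -0.228, -0.0], [-0.0, 0.0, -1.0]]
force: [-0.2, -0.3, 0.4]
opening: -0.0001
gripper_force: 0.2
```

Contact at about .111; press and stroke.

Emit:
move_arm(steps=[[0, 0, 0.006, 0, 0], [0.015, 0, 0.003, 0, 0], [0.015, 0, -0.002, 0, 0]])

```text
time_s: 21.9
tcp_pos: [0.5304, -0.0992, 0.1108]
tool_rot: [[0.228, 0.974, 0.001], [0.974, -0.228, -0.001], [-0.001, 0.001, -1.0]]
force: [-0.0, -2.2, 5.3]
opening: 0.0001
gripper_force: 2.6
```

Emit:
move_arm(steps=[[0.015, 0, -0.002, 0, 0], [0.015, 0, -0.003, 0, 0], [0.015, 0, -0.002, 0, 0]])

```text
time_s: 22.15
tcp_pos: [0.5317, -0.095, 0.112]
tool_rot: [[0.228, 0.974, 0.001], [0.974, -0.228, -0.002], [-0.001, 0.002, -1.0]]
force: [-0.8, -4.0, 5.8]
opening: 0.0004
gripper_force: 3.8
```

Emit:
move_arm(steps=[[0.015, 0, -0.002, 0, 0], [0.015, 0, -0.002, 0, 0]])

```text
time_s: 22.32
tcp_pos: [0.5323, -0.0921, 0.1123]
tool_rot: [[0.228, 0.974, 0.001], [0.974, -0.228, -0.002], [-0.001, 0.002, -1.0]]
force: [-1.2, -3.1, 5.6]
opening: -0.0001
gripper_force: 2.6
```

Emit:
move_arm(steps=[[0.015, 0, 0, 0, 0], [0.015, 0, 0, 0, 0], [0.01, 0, 0, 0, 0]])

```text
time_s: 22.57
tcp_pos: [0.5331, -0.088, 0.1121]
tool_rot: [[0.228, 0.974, 0.001], [0.974, -0.228, -0.001], [-0.001, 0.001, -1.0]]
force: [-0.8, -3.4, 4.8]
opening: -0.0001
gripper_force: 2.6
```

Emit:
move_arm(steps=[[0.015, 0, 0.002, 0, 0], [0.015, 0, 0.001, 0, 0], [0.015, 0, 0.001, 0, 0]])

```text
time_s: 22.82
tcp_pos: [0.5343, -0.0841, 0.1121]
tool_rot: [[0.228, 0.974, 0.001], [0.974, -0.228, -0.002], [-0.002, 0.002, -1.0]]
force: [-0.5, -4.8, 7.1]
opening: -0.0002
gripper_force: 3.5
```

Emit:
move_arm(steps=[[0.015, 0, 0, 0, 0], [0.015, 0, 0, 0, 0]])

```text
time_s: 22.98
tcp_pos: [0.535, -0.0812, 0.1121]
tool_rot: [[0.228, 0.974, 0.001], [0.974, -0.228, -0.002], [-0.002, 0.002, -1.0]]
force: [-1.5, -5.7, 7.8]
opening: 0.0001
gripper_force: 3.8
```

Emit:
move_arm(steps=[[0, 0, -0.06, 0, 0], [-0.12, 0, 0, 0, 0], [-0.09, 0, 0, 0, 0], [0, 0, 0.04, 0, 0], [0, 0, 0.02, 0, 0], [0, 0, 0, 0, 0], [0, 0, 0, 0, 0]])

```text
time_s: 23.57
tcp_pos: [0.5294, -0.1007, 0.1107]
tool_rot: [[0.228, 0.974, -0.0], [0.974, -0.228, 0.0], [-0.0, -0.0, -1.0]]
force: [0.3, 0.2, 1.0]
opening: 0.0004
gripper_force: 0.4
```

Emit:
move_arm(steps=[[0, 0, 0.005, 0, 0], [0, 0, 0, 0, 0], [0, 0, 0, 0, 0]])

```text
time_s: 23.82
tcp_pos: [0.5297, -0.1006, 0.1106]
tool_rot: [[0.227, 0.974, 0.0], [0.974, -0.227, -0.0], [-0.0, 0.0, -1.0]]
force: [-0.0, -0.6, 2.2]
opening: -0.0
gripper_force: 0.8
```

Emit:
move_arm(steps=[[0, 0, 0.006, 0, 0], [0.015, 0, 0.002, 0, 0], [0.015, 0, -0.002, 0, 0]])

```text
time_s: 24.07
tcp_pos: [0.5307, -0.0981, 0.1105]
tool_rot: [[0.228, 0.974, 0.001], [0.974, -0.228, -0.001], [-0.001, 0.001, -1.0]]
force: [0.0, -2.8, 7.3]
opening: -0.0
gripper_force: 3.3
```

Emit:
move_arm(steps=[[0.015, 0, -0.002, 0, 0], [0.015, 0, -0.003, 0, 0], [0.015, 0, -0.003, 0, 0]])

```text
time_s: 24.32
tcp_pos: [0.5319, -0.0946, 0.1119]
tool_rot: [[0.228, 0.974, 0.001], [0.974, -0.228, -0.003], [-0.003, 0.002, -1.0]]
force: [-2.1, -8.0, 10.1]
opening: 0.0002
gripper_force: 5.5
```

Emit:
move_arm(steps=[[0.01, 0, -0.006, 0, 0], [0.015, 0, -0.002, 0, 0], [0.015, 0, 0, 0, 0]])

```text
time_s: 24.57
tcp_pos: [0.5331, -0.0912, 0.1133]
tool_rot: [[0.229, 0.974, 0.002], [0.974, -0.229, -0.004], [-0.004, 0.003, -1.0]]
force: [-1.7, -7.6, 10.4]
opening: 0.0002
gripper_force: 5.7
```

Emit:
move_arm(steps=[[0, 0, -0.03, 0, 0], [0, 0, -0.2, 0, 0], [0, 0, -0.35, 0, 0], [0, 0, -0.2, 0, 0], [0.35, 0, 0, 0, 0], [0.35, 0, 0, 0, 0], [0.35, 0, 0, 0, 0], [0.35, 0, 0, 0, 0]])

```text
time_s: 25.23
tcp_pos: [0.564, 0.0486, 0.1893]
tool_rot: [[0.228, 0.974, -0.0], [0.974, -0.228, 0.001], [0.001, -0.0, -1.0]]
force: [1.0, -0.9, 0.3]
opening: -0.0001
gripper_force: 0.0
```

Emit:
move_arm(steps=[[0.35, 0, 0, 0, 0], [0.35, 0, 0, 0, 0], [0.35, 0, 0, 0, 0], [0, 0, 0, 0, 0], [0, 0, 0, 0, 0], [0, 0, 0, 0, 0], [0, 0, 0, 0, 0], [0, 0, 0, 0, 0]])

```text
time_s: 25.9
tcp_pos: [0.5879, 0.148, 0.1895]
tool_rot: [[0.229, 0.973, -0.0], [0.973, -0.229, -0.0], [-0.0, -0.0, -1.0]]
force: [-0.7, 0.3, -0.0]
opening: 0.0002
gripper_force: 0.0
```

```bash
python3 - <<'E'
from h import *
a=env.camera('side');b=env.camera('top')
o3=cv2.imread('pics/s3.png')[:,:,::-1]
A=cv2.resize(a[90:210,290:390],None,fx=4,fy=4,interpolation=2);B=cv2.resize(o3[90:210,290:390],None,fx=4,fy=4,interpolation=2)
save(np.hstack([A,B]),'g4'); t3=cv2.imread('pics/t3.png')[:,:,::-1]
for n,p,q,(r0,r1,c0,c1) in(('side nb',a,o3,(95,150,335,365)),('side rx',a,o3,(125,175,312,345)),('top nb',b,t3,(195,225,400,445)),('top rx',b,t3,(180,212,360,400))):
    print(n,np.abs(p[r0:r1,c0:c1].astype(int)-q[r0:r1,c0:c1]).mean(), cv2.phaseCorrelate(q[r0:r1,c0:c1].mean(2),p[r0:r1,c0:c1].mean(2)))
s=env.get_state();print(s['tcp_pos'],s['force'],s['time_s'])
E
```

```text
side nb 1.9545454545454546 ((-0.0696892024223299, 0.032472762894659724), 0.9896682270782601)
side rx 5.093131313131313 ((0.0948001789845705, -0.0984912778865521), 1.0421563804178888)
top nb 1.345925925925926 ((0.49543713879610607, -0.04973208754988967), 1.003529637243423)
top rx 4.038802083333334 ((0.022645351471204833, 0.09604806286244205), 0.9665389597415004)
[0.58798822 0.14810556 0.18958062] [-0.09384455 -0.51564691 -0.38343293] 26.0
```

View pics/g4.png

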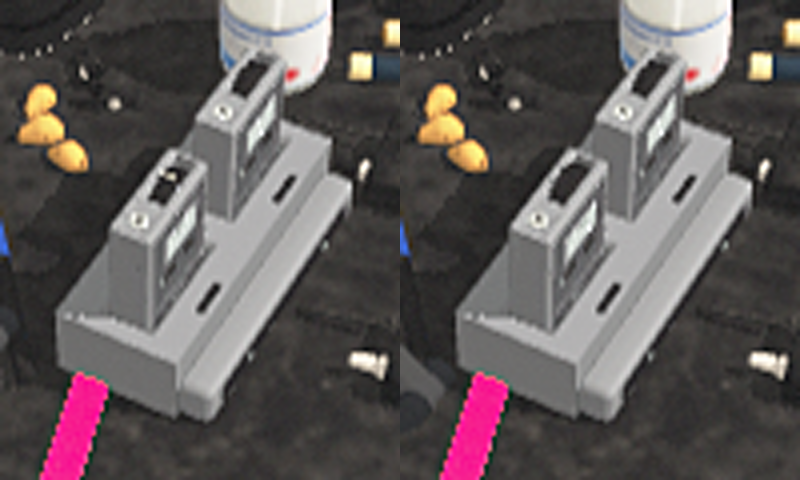

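The picture shows the receiver still seated at side (330,150) and the neighbour unmoved. The wheel's white mark has now come up to the crown at side (332,134), and the stop force was felt twice.

```bash
python3 -c "
from bench import env
print(env.hand_in())"
```

```text
the job is handed in; nothing more can be done
None
```

The grey receiver is seated in the free bay facing the same way as its neighbour and released, its volume wheel is rolled against the off stop (highest force read while stroking about 12 N, briefly above the 5–9 N you asked for but under the 15 N limit), the neighbour did not move, and the job was handed in at about 26 s (hand-in returned no verdict).

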